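Seat the round tube carousel on the mixer's drive blade

TASK

Fit the round tube carousel onto the mixer: turn it until the slot in its underside lines up with the flat drive blade standing on the mixer (either way round will do), and lower it over the blade until it sits fully home, flat on the black platter, then let go. Set it down rather than dropping it in from above, and leave the square carousel where it stands.

Things in the scene. Friction and masses are not known exactly. Their poses are not given: they have to be found in the camera images.
- round_carousel_centre (a point): Round tube carousel: grey deck disc 144 mm across, six orange-capped tubes, 97 mm tall, loose, 0.35 kg. Point on its axis half-way up, 48.5 mm above its underside; z up. Grip the upright white fin amid the deck: 50 mm along x, 14 mm thick along y, from 6.5 mm below the point to 48.5 mm above. Tube caps reach 5.5 mm above the point.
- round_carousel: The same carousel; origin at the centre of its underside, x along the fin, z up. Below the fin and parallel to it, its hub (80 mm along x, 48 along y, 32 high) has a slot open downwards: 60 mm along x, 28 along y, 32 deep, centred. It clears the drive blade by 8 mm on every side; a half turn makes no difference.
- drive (a point): Drive of the mixer, a fixed white box 170 x 170 mm with a black platter 96 mm across on top, its face 68 mm above the bench. On it a fixed steel blade 44 mm long (x), 12 thick (y), 26 high. Point at the middle of the blade's foot on the platter; x along the blade, z up. Carousel home: its underside on the platter, so its centre is 48.5 mm above this point.
- square_carousel_centre (a point): Square tube carousel, a bystander to leave alone (loose, 0.35 kg): grey deck 116 x 116 mm, four larger orange-capped tubes, same fin, also 97 mm tall. Point on its axis half-way up, 48.5 mm above its underside; x along its fin, z up.
There are look-alikes about, which are no part of the job. Leave any green, red or yellow look-alike of the round_carousel alone.

How it is judged:
By the outcome, as a careful person would: the job done as asked, in the order asked, and still so for the second after the job is handed in, with the robot touching nothing.
It also fails if it takes over 38 s, if anything falls off the work surface, if the arm or the gripper's body presses on something with over 40 N, if the wrist force passes 120 N, or if a joint passes its speed limit or range.

ROBOT

A 6-joint arm with a two-finger parallel gripper is mounted at the origin on the work surface. World frame = base frame: x ahead of the robot, y to its left, z up, the work surface at z = 0. Lengths are in m, angles in rad, forces in N, time in s.
With the tool pointing down it reaches from about 0.3 to 0.775 m from the base axis. Payload 14.6 kg.
Tool frame: the origin (TCP) lies at the very end of the fingers, on their centre line; the grasp point (between the pads) lies 19 mm behind it; z points along the fingers, x is the direction in which the jaws open and shut, and the axes are right-handed (so a half turn about z gives the same grasp; the last joint's range is limited). The gripper opens to 94 mm and grips with 3 to 60 N. Pads are 16 mm wide; open, the fingers measure 119 mm over their backs; the gripper's body (75 mm by 177 mm) begins 78 mm behind the grasp point.
Start: joints at [-1.251, 0.3, 1.521, -0, 1.321, -0.067], TCP at [0.207, -0.509, 0.205] pointing down, gripper open.
Joint ranges: [-3.03, 3.03], [-0.79, 2.21], [0.23, 2.52], [-1.04, 4.18], [0, 3.07], [-2.55, 2.55]. Speed limits (rad/s): [2.22, 2.22, 2.57, 3.14, 3.14, 3.14].

INTERFACE

Orientations are given as [roll, pitch, yaw] about the fixed x, y, z axes, in that order (R = Rz(yaw) Ry(pitch) Rx(roll)).
In Python, from station import ctrl gives the robot as it stands.
- The arm moves only by the shell command python3 -m inch 'ROWS' [FORCE]. ROWS is JSON, one flat list of numbers, 7 for each row, row after row: the shift along the tool's x, y, z in cm, then the turn, a rotation vector about the tool's x, y, z in rad, then the opening, from 0 (shut) to 1 (fully open). In form: [tx, ty, tz, wx, wy, wz, claw, tx, ty, tz, wx, wy, wz, claw, ...]. A call has 1 to 20 rows; each row shifts and turns the commanded pose from where the row before left it, along the tool's axes as they then stand; what a row does not reach is not made up. A row lasts 1/8 s, in which the tool goes at most 62.5 mm and 10.7 degrees, less where a joint would pass 70% of its speed; a pose out of reach is approached as far as the arm can. A call is refused whole if a number of a shift passes 6.25 or a number of a turn 0.188, either way. A call with a gripper value outside its range is refused whole. The fingers move at their own pace and stop on an object; FORCE is the grip in N (left out, the last holds). Time passes only in rows, so rows that do not move let the fingers close. It gives the time, the measured TCP pose, the force and the opening at its end, in the units of the state.
- ctrl.get_obs(): the state, without advancing time (a new reading comes with each control period).
- ctrl.camera(name): name is "scene" or "top"; returns (picture, depth): 480x640x3 uint8, red, green, blue; 480x640 float32, m along the optical axis (not along the pixel's ray), 0 where there is no reading.
- ctrl.camera_params(name): a dict with "vertical_fov" (degrees; the focal length in pixels is half the picture's height over the tangent of half this angle, whatever the lens; pixels are square), "cx", "cy" (the principal point, pixels), "distortion" ([k1, k2, p1, p2, k3] as OpenCV has them; the pictures are not rectified), "camera_from_world" (4x4, takes a point from world to camera coordinates). Camera axes: x right, y down, z forward; pixel columns grow to the right and rows downward; lengths in m; the calibration is good to about 2 mm. A picture is of the moment at which its call begins. camera_params takes no time and is no camera call.
- ctrl.hand_in(): hands the job in, once; it reports no verdict.
Trained networks look in the newest picture that a camera, given by its name, has taken for a name from the list of things; names that differ only in an ending like _2 or _b are one class to them, and where a whole thing is asked for, a point or a joint stands for the part that bears it (a point fixed in the world has none). Each returns a list of dicts, best first, with "score" (0 to 1); they miss things now and then, are a little off and sometimes report something else, mostly with a low value. They report only what shows in the picture. A call takes as long as a camera call. They do not tell look-alikes from the thing itself.
- ctrl.spot_in(camera, label): "bbox" ([centre column, centre row, width, height] in pixels, round what is visible of it).
- ctrl.place_of(camera, label): "centre" ([column, row] in pixels: a listed point, or the origin of a listed thing).
The state is a dict: "time_s": time; "qpos": joint angles; "joint_vel": joint speeds; "tau": joint torques, N m; "ee_pos": TCP position; "eef_rot": TCP orientation; "force": force on the tool from outside, world axes, zero at the start; "moment": the same for the moment, N m; "grip_width": finger opening in m.
Only numpy, scipy, OpenCV 4.12 (cv2) and the standard library are available. Lean on these libraries where they do the work, as an engineer would, in place of code of your own. Each camera call takes 0.05 s, during which the arm holds its last target. There are 200 camera calls.

## Working session

There is one attempt and no reset: what is moved stays moved. The work goes in short steps, Python scripts to look and compute and a shell command to move; the robot and the scene stay as the last step left them, time stands still between calls to the robot, and variables do not carry over. Pictures are saved under pics/ and viewed, about 8 in all and at most 12, crops included, and the job is handed in when it is done.

```bash
mkdir -p pics
cat > h.py <<'E'
import numpy as np, cv2
from station import ctrl
def P(name):
    p=ctrl.camera_params(name); f=240/np.tan(np.radians(p["vertical_fov"])/2)
    K=np.array([[f,0,p["cx"]],[0,f,p["cy"]],[0,0,1]]); return K,np.array(p["distortion"],float),np.array(p["camera_from_world"])
def ray(name,px):
    K,d,T=P(name); u=cv2.undistortPoints(np.array(px,float).reshape(-1,1,2),K,d).reshape(-1,2)
    return np.c_[u,np.ones(len(u))]@T[:3,:3], -T[:3,:3].T@T[:3,3]
def at_z(name,px,z):
    r,c=ray(name,px); return c+r*((z-c[2])/r[:,2])[:,None]
def cloud(name,depth):
    v,u=np.mgrid[:480,:640]; r,c=ray(name,np.c_[u.ravel(),v.ravel()])
    w=c+r*depth.reshape(-1,1); w[depth.ravel()==0]=np.nan; return w.reshape(480,640,3)
def proj(name,w):
    K,d,T=P(name); return cv2.projectPoints(np.array(w,float).reshape(-1,1,3),cv2.Rodrigues(T[:3,:3])[0],T[:3,3],K,d)[0].reshape(-1,2)
E
python3 - <<'E'
from h import *
for n in("scene","top"):
    im,d=ctrl.camera(n); cv2.imwrite(f"pics/{n}0.png",im[...,::-1]); np.savez(f"{n}0.npz",im=im,d=d)
    K,_,T=P(n); print(n,-T[:3,:3].T@T[:3,3])
    w=cloud(n,d)
    for l in("round_carousel_centre","drive","square_carousel_centre"):
        for r in ctrl.place_of(n,l)[:4]:
            c=r["centre"]; z=.068 if l=="drive" else .0485
            print(n,l,round(r["score"],2),np.round(c,1),at_z(n,[c],z)[0].round(3))
    for l in("round_carousel","drive"):
        for r in ctrl.spot_in(n,l)[:4]: print("box",l,round(r["score"],2),np.round(r["bbox"]))
E
```

```text
scene [ 1.0714732  -0.33956499  0.54889346]
scene round_carousel_centre 0.84 [297.8 192.9] [0.337 0.082 0.048]
scene round_carousel_centre 0.71 [370.2 360.8] [ 0.743 -0.054  0.048]
scene round_carousel_centre 0.66 [165.2 239.1] [ 0.345 -0.184  0.048]
scene round_carousel_centre 0.59 [319.2 263.8] [ 0.542 -0.001  0.048]
scene drive 0.69 [441.6 215.1] [0.564 0.236 0.068]
scene drive 0.53 [318.8 263.4] [ 0.561 -0.014  0.068]
scene square_carousel_centre 0.82 [142.2 355.7] [ 0.579 -0.297  0.048]
box round_carousel 0.94 [319. 270.  91.  78.]
box round_carousel 0.92 [370. 372. 114.  99.]
box round_carousel 0.82 [298. 197.  71.  64.]
box round_carousel 0.64 [167. 247.  93.  73.]
box drive 0.65 [444. 235. 135.  93.]
top [0.43402034 0.02099364 0.89972315]
top round_carousel_centre 0.96 [429.  349.6] [ 0.352 -0.179  0.048]
top round_carousel_centre 0.92 [323.3 245.6] [0.532 0.    0.048]
top round_carousel_centre 0.91 [353.7 129. ] [ 0.742 -0.056  0.048]
top round_carousel_centre 0.57 [276.5 367.2] [0.325 0.081 0.048]
top drive 0.56 [176.6 228.1] [0.561 0.25  0.068]
top square_carousel_centre 0.91 [489.1 220.4] [ 0.575 -0.294  0.048]
box round_carousel 0.74 [430. 350.  80.  85.]
box round_carousel 0.71 [321. 246.  82.  83.]
box round_carousel 0.67 [355. 133.  79.  75.]
box round_carousel 0.62 [275. 366.  83.  87.]
box drive 0.93 [186. 234. 104. 110.]
```

View pics/top0.png

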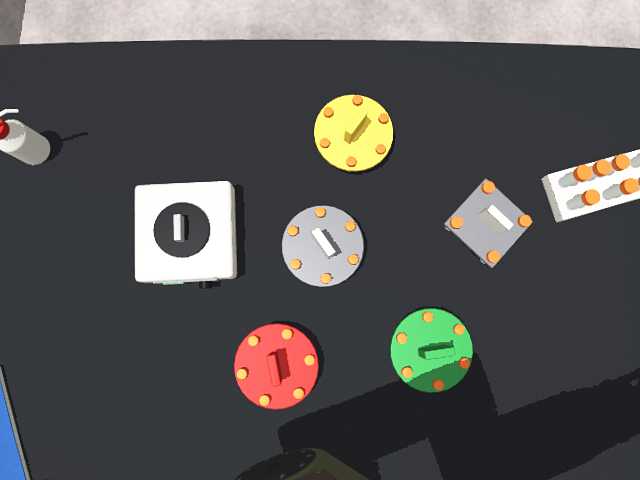

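View pics/scene0.png

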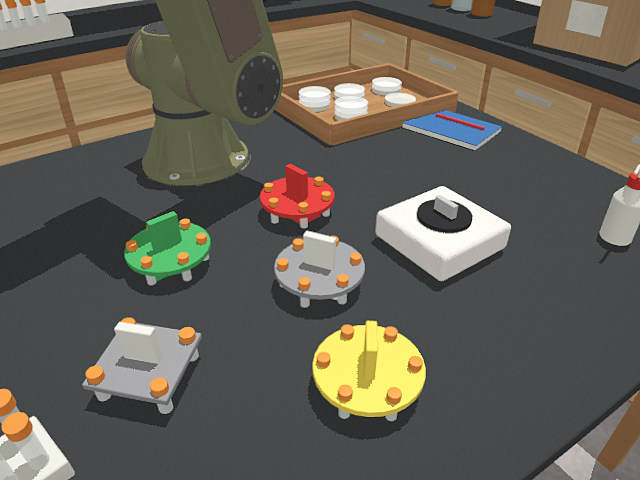

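The top view shows the grey round carousel at (323, 246), the mixer with its blade at (179, 228), and the square carousel at (489, 220). Red, green and yellow are look-alikes. Next I measure the fin and blade tops from the depth data.

Run:
```python
from h import *
ws={n:cloud(n,np.load(n+"0.npz")["d"]) for n in("top","scene")}
for nm,c,zl,zh,r in(("fin",(.532,0),.088,.105,.04),("blade",(.562,.245),.086,.102,.035),("platter",(.562,.245),.06,.075,.05),("deck",(.532,0),.034,.05,.08)):
  for n,w in ws.items():
    m=(np.hypot(w[...,0]-c[0],w[...,1]-c[1])<r)&(w[...,2]>zl)&(w[...,2]<zh)
    q=w[m]; 
    if len(q)<5: print(nm,n,len(q)); continue
    zt=np.median(q[:,2]); q=q[abs(q[:,2]-zt)<.006]
    (cx,cy),(a,b),t=cv2.minAreaRect((q[:,:2]*1000).astype(np.float32))
    e,v=np.linalg.eigh(np.cov(q[:,:2].T)); v=v[:,1]
    print(nm,n,len(q),"z%.4f"%zt,"mean",q[:,:2].mean(0).round(4),"rect",round(cx,1),round(cy,1),round(a,1),round(b,1),round(t,1),"axis deg",np.degrees(np.arctan2(v[1],v[0])).round(1))
# colour-based: white pixels in top picture intersected with plane of top
im=np.load("top0.npz")["im"]
g=cv2.cvtColor(im,cv2.COLOR_RGB2GRAY)
for c in((323,242),(179,228)):
  print(g[c[1]-18:c[1]+20:3,c[0]-16:c[0]+18:3])
o=ctrl.get_obs(); print(o["time_s"],o["ee_pos"],o["eef_rot"],o["qpos"],o["grip_width"])
t=np.vstack([cv2.resize(im[205:290,280:365],(400,400)),cv2.resize(im[188:273,137:222],(400,400))][:1]); 
cv2.imwrite("pics/crop.png",np.hstack([t,cv2.resize(im[188:273,137:222],(400,400))])[...,::-1])
```

```text
fin top 262 z0.0969 mean [0.5327 0.0024] rect 533.0 2.3 49.6 14.1 34.5 axis deg -145.7
fin scene 272 z0.0963 mean [0.54   0.0008] rect 537.3 2.0 50.4 16.4 34.8 axis deg -145.5
blade top 222 z0.0935 mean [0.5586 0.2429] rect 558.5 243.6 43.9 13.3 3.2 axis deg -176.8
blade scene 177 z0.0930 mean [0.5652 0.241 ] rect 563.1 242.8 44.8 15.1 4.3 axis deg -175.6
platter top 2158 z0.0680 mean [0.5591 0.2424] rect 562.0 244.1 98.8 95.4 27.8 axis deg 113.9
platter scene 1135 z0.0683 mean [0.5698 0.2341] rect 563.6 241.4 95.3 92.4 53.1 axis deg -144.0
deck top 4377 z0.0421 mean [0.5316 0.0025] rect 532.5 2.4 142.4 142.0 5.6 axis deg 116.5
deck scene 2985 z0.0424 mean [ 0.5528 -0.0081] rect 544.5 -1.7 143.4 130.9 63.5 axis deg 58.9
[[199 199 198 198 198 197 196 197 197 196 196 194]
 [200 201 199 199 186 199 200 196 196 196 196 195]
 [201 200 229 255 255 134  97 202 198 196 196 196]
 [202 201 255 255 255 235 101  97 200 197 197 197]
 [202 202 185 255 255 255 122 103 181 199 198 197]
 [202 202 196 191 255 255 255  96 100 202 198 197]
 [204 204 203 188 255 255 254 250 100  96 202 198]
 [204 205 203
[... 468 characters left out ...]
 245 103  47  25  68  67  66]
 [ 66  66  67  58 247 245 103  46  25  69  68  68]
 [ 67  69  67  61 248 245 106  58  26  70  69  69]
 [ 68  68  69  63 249 245 107  57  25  70  68  69]
 [ 67  70  70  64 250 246 107  57  25  72  70  71]
 [ 71  70  70  64 251 246 109  56  25  71  71  71]
 [ 71  70  71  66 252 247 115  57  23  71  72  72]
 [ 71  72  72  70 158 119 108  70  75  73  72  72]
 [ 73  72  71  72  72  71  71  73  73  74  74  74]
 [ 72  72  72  72  72  72  74  73  73  74  74  74]]
0.6 [ 0.20745111 -0.50934855  0.20543512] [-3.14158050e+00  5.05655112e-05 -1.18398633e+00] [-1.25062585e+00  2.99899248e-01  1.52102569e+00  9.03572661e-06
  1.32071898e+00 -6.66417554e-02] 0.09403468606812675
```

View pics/crop.png

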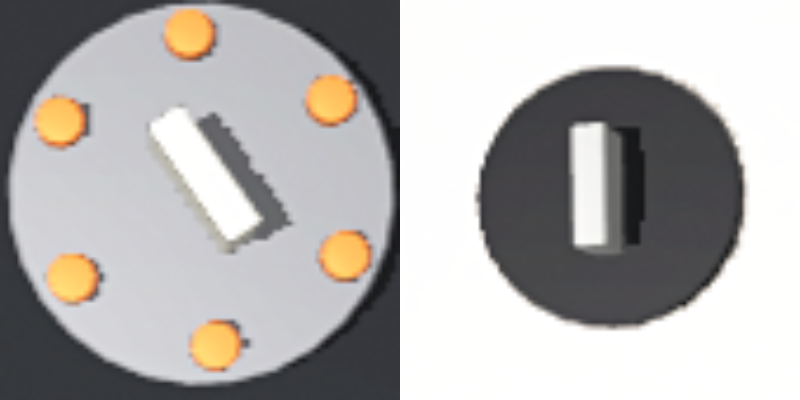

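Both views agree on the offset from fin to blade: (25.5, 241) mm and −31°. All heights match the given sizes. Now the approach.

```bash
cat >> h.py <<'E'
def go(x,y,z,yawdeg):
    o=ctrl.get_obs(); yaw0=o["eef_rot"][2]; yaw=np.radians(yawdeg); d=np.array([x,y,z])-o["ee_pos"]
    c,s=np.cos(yaw),np.sin(yaw)
    print("turn wz %.3f"%-(yaw-yaw0),"then shift cm tx %.2f ty %.2f tz %.2f"%(100*(c*d[0]+s*d[1]),100*(s*d[0]-c*d[1]),-100*d[2]))
E
python3 -c "
from h import *
go(.535,.002,.16,-55.5)"
```

```text
turn wz -0.215 then shift cm tx -23.59 ty -55.96 tz 4.54
```

```bash
python3 -m inch '[0,0,0,0,0,-0.108,0.45, 0,0,0,0,0,-0.107,0.45, -0.9,-2,0,0,0,0,0.45, -1.7,-4,0.2,0,0,0,0.45, -1.7,-4,0.3,0,0,0,0.45, -1.7,-4,0.3,0,0,0,0.45, -1.7,-4,0.3,0,0,0,0.45, -1.7,-4,0.3,0,0,0,0.45, -1.7,-4,0.3,0,0,0,0.45, -1.7,-4,0.3,0,0,0,0.45, -1.7,-4,0.4,0,0,0,0.45, -1.7,-4,0.4,0,0,0,0.45, -1.7,-4,0.4,0,0,0,0.45, -1.7,-4,0.4,0,0,0,0.45, -1.7,-4,0.4,0,0,0,0.45, -1.3,-3,0.3,0,0,0,0.45, -1,-3,0.2,0,0,0,0.45, 0,0,0,0,0,0,0.45]'
python3 -c "
from h import *
go(.535,.002,.06,-55.5)"
```

```text
time_s: 2.85
ee_pos: [0.5354, 0.0044, 0.1601]
eef_rot: [3.141, 0.0, -0.969]
force: [0.1, 0.2, 0.4]
grip_width: 0.0425
turn wz 0.000 then shift cm tx 0.18 ty 0.16 tz 10.01
```

```bash
python3 -m inch '[0.1,0.1,1.5,0,0,0,0.45, 0.1,0.1,2,0,0,0,0.45, 0,0,2,0,0,0,0.45, 0,0,2,0,0,0,0.45, 0,0,1.5,0,0,0,0.45, 0,0,1,0,0,0,0.45, 0,0,0,0,0,0,0.45, 0,0,0,0,0,0,0.1, 0,0,0,0,0,0,0, 0,0,0,0,0,0,0, 0,0,0,0,0,0,0, 0,0,0,0,0,0,0]' 35
python3 -m inch '[0,0,-1,0,0,0,0, 0,0,-2,0,0,0,0, 0,0,-3,0,0,0,0, 0,0,-3,0,0,0,0, 0,0,-3,0,0,0,0, 0,0,-2,0,0,0,0, 0,0,0,0,0,0,0, 0,0,0,0,0,0,0]'
```

```text
time_s: 4.35
ee_pos: [0.535, -0.0005, 0.0605]
eef_rot: [-3.142, 0.0, -0.969]
force: [-0.8, 0.4, 1.5]
grip_width: 0.0137
time_s: 5.35
ee_pos: [0.5346, -0.0006, 0.1995]
eef_rot: [3.141, 0.001, -0.969]
force: [-0.9, -0.7, -2.4]
grip_width: 0.0139
```

```bash
python3 -m inch '[0,0,0,0,0,0.05,0, 0,0,0,0,0,0.1,0, 0,0,0,0,0,0.12,0, 0,0,0,0,0,0.12,0, 0,0,0,0,0,0.1,0, 0,0,0,0,0,0.05,0, 0,0,0,0,0,0,0]'
python3 -c "
from h import *
go(.5593,.2431,.2,-86.5)"
```

```text
time_s: 6.22
ee_pos: [0.5346, -0.0005, 0.1994]
eef_rot: [3.14, 0.0, -1.509]
force: [-0.6, 0.0, -3.3]
grip_width: 0.0139
turn wz 0.001 then shift cm tx -24.17 ty -3.95 tz -0.06
```

```bash
python3 -m inch '[-1,-0.2,0,0,0,0,0, -2,-0.4,0,0,0,0,0, -3,-0.5,0,0,0,0,0, -3,-0.5,0,0,0,0,0, -3,-0.5,0,0,0,0,0, -3,-0.5,0,0,0,0,0, -3,-0.5,0,0,0,0,0, -3,-0.5,0,0,0,0,0, -2,-0.3,0,0,0,0,0, -1.2,-0.1,0,0,0,0,0, 0,0,0,0,0,0,0, 0,0,0,0,0,0,0]'
python3 - <<'E'
from h import *
go(.5593,.2431,.2,-86.5)
o=ctrl.get_obs(); print(o["qpos"][5])
ims=[]
for n in("top","scene"):
    im,d=ctrl.camera(n); np.savez(n+"1.npz",im=im,d=d); w=cloud(n,d)
    zo=o["ee_pos"][2]-.0605
    for nm,zl,zh in(("deck",.034,.05),("fin",.09,.102)):
        m=(abs(w[...,2]-zo-(zl+zh)/2)<(zh-zl)/2)&(np.hypot(w[...,0]-.56,w[...,1]-.243)<(.08 if nm=="deck" else .03)); q=w[m]
        if len(q)<10: print(n,nm,len(q)); continue
        (cx,cy),(a,b),t=cv2.minAreaRect((q[:,:2]*1000).astype(np.float32))
        print(n,nm,len(q),np.median(q[:,2]).round(4),*np.round([cx,cy,a,b,t],1))
    u,v=proj(n,[.56,.243,.15])[0].astype(int); u=max(min(u,540),100);v=max(min(v,380),100)
    ims.append(cv2.resize(im[v-100:v+100,u-100:u+100],(400,400)))
cv2.imwrite("pics/hold.png",np.hstack(ims)[...,::-1])
E
```

```text
time_s: 7.72
ee_pos: [0.56, 0.2428, 0.2005]
eef_rot: [3.142, -0.0, -1.509]
force: [-0.3, -0.0, -2.5]
grip_width: 0.0135
turn wz 0.000 then shift cm tx -0.04 ty 0.07 tz 0.05
1.858641713458756
top deck 2088 0.1819 562.1 210.7 143.1 79.4 6.3
top fin 5
scene deck 2424 0.1824 566.6 238.0 142.9 133.6 43.7
scene fin 265 0.2362 565.0 240.1 43.7 35.0 44.9
```

View pics/hold.png

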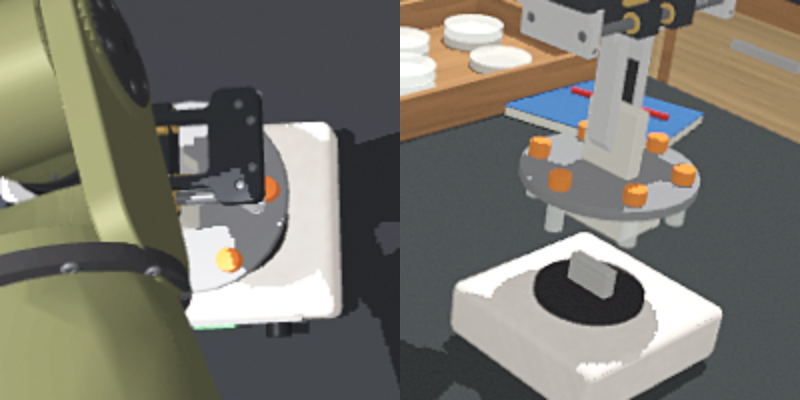

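The scene view shows the carousel held level, with the fin roughly parallel to the blade below it. I refine its centre with circle fits before lowering.

Run:
```python
from h import *
from scipy.optimize import least_squares
def circ(w,c,z,R):
    m=(abs(w[...,2]-z)<.006)&(np.hypot(w[...,0]-c[0],w[...,1]-c[1])<R+.015); q=w[m][:,:2]
    # outer boundary: farthest point per angular bin
    d=q-c; a=np.degrees(np.arctan2(d[:,1],d[:,0]))//6; r=np.hypot(*d.T)
    e=np.array([q[a==k][r[a==k].argmax()] for k in np.unique(a)])
    f=least_squares(lambda p:np.hypot(e[:,0]-p[0],e[:,1]-p[1])-R,c,loss="soft_l1",f_scale=.001)
    return f.x.round(4),len(e)
for n in("top","scene"):
    w0=cloud(n,np.load(n+"0.npz")["d"]); w1=cloud(n,np.load(n+"1.npz")["d"])
    print(n,"deck0",circ(w0,np.array([.534,.002]),.042,.072),"platter",circ(w0,np.array([.56,.243]),.068,.048),"deck held",circ(w1,np.array([.56,.243]),.182,.072))
# fin direction in scene (upper part of the fin visible), face normal by PCA of vertical faces
w=cloud("scene",np.load("scene1.npz")["d"])
m=(w[...,2]>.19)&(w[...,2]<.215)&(np.hypot(w[...,0]-.56,w[...,1]-.243)<.04); q=w[m]
np.set_printoptions(suppress=True); 
for s in (cv2.minAreaRect((q[:,:2]*1000).astype(np.float32)),): print(len(q),s)
```

```text
top deck0 (array([0.5329, 0.0024]), 60) platter (array([0.5585, 0.2426]), 60) deck held (array([0.5585, 0.243 ]), 33)
scene deck0 (array([0.5382, 0.0015]), 51) platter (array([0.5622, 0.242 ]), 56) deck held (array([0.5642, 0.2416]), 52)
406 ((565.5900268554688, 233.65843200683594), (52.63438034057617, 22.400007247924805), 17.248193740844727)
```

Held deck and platter centres agree to 2 mm or better against 8 mm clearance, so I lower in two stages.

```bash
python3 -m inch '[0,0,0.8,0,0,0,0, 0,0,1,0,0,0,0, 0,0,1,0,0,0,0, 0,0,1,0,0,0,0, 0,0,0.8,0,0,0,0, 0,0,0.8,0,0,0,0, 0,0,0.6,0,0,0,0, 0,0,0.4,0,0,0,0, 0,0,0.3,0,0,0,0, 0,0,0,0,0,0,0]'
```

```text
time_s: 9.07
ee_pos: [0.5599, 0.2434, 0.1333]
eef_rot: [3.141, -0.0, -1.509]
force: [-0.1, 0.0, -2.7]
grip_width: 0.0135
```

```bash
python3 -m inch '[0,0,0.15,0,0,0,0, 0,0,0.15,0,0,0,0, 0,0,0.1,0,0,0,0, 0,0,0.05,0,0,0,0, 0,0,0,0,0,0,0, 0,0,0,0,0,0,0]'
```

```text
time_s: 9.82
ee_pos: [0.56, 0.2434, 0.129]
eef_rot: [-3.142, 0.0, -1.509]
force: [0.3, 0.9, -3.1]
grip_width: 0.0138
```

```bash
python3 -m inch '[0,0,0.05,0,0,0,0, 0,0,0.05,0,0,0,0, 0,0,0,0,0,0,0]'; python3 -m inch '[0,0,0.05,0,0,0,0, 0,0,0,0,0,0,0]'
```

```text
time_s: 10.2
ee_pos: [0.56, 0.2435, 0.1286]
eef_rot: [-3.141, 0.0, -1.509]
force: [-4.3, -0.2, 5.8]
grip_width: 0.0142
time_s: 10.45
ee_pos: [0.56, 0.2435, 0.1286]
eef_rot: [-3.141, 0.0, -1.509]
force: [-5.0, -2.1, 9.7]
grip_width: 0.014
```

Contact came at 0.1286, against 0.1285 expected, so it is home. I release and retreat.

```bash
python3 -m inch '[0,0,-0.05,0,0,0,0, 0,0,0,0,0,0,0.25, 0,0,0,0,0,0,0.4, 0,0,0,0,0,0,0.4, 0,0,0,0,0,0,0.4, 0,0,-1,0,0,0,0.4, 0,0,-2,0,0,0,0.4, 0,0,-3,0,0,0,0.4, 0,0,-3,0,0,0,0.4, 0,0,-3,0,0,0,0.4, 3,0,-1,0,0,0,0.4, 5,0,0,0,0,0,0.4, 5,0,0,0,0,0,0.4, 5,0,0,0,0,0,0.4, 5,0,0,0,0,0,0.4, 5,0,0,0,0,0,0.4, 3,0,0,0,0,0,0.4, 0,0,0,0,0,0,0.4]'
python3 - <<'E'
from h import *
ims=[]
for n in("top","scene"):
    im,d=ctrl.camera(n); w=cloud(n,d); ims.append(cv2.resize(im,(400,300)))
    for nm,z,r in(("deck",.11,.08),("fin",.165,.04)):
        q=w[(abs(w[...,2]-z)<.007)&(np.hypot(w[...,0]-.56,w[...,1]-.243)<r)]
        if len(q)<10: print(n,nm,len(q)); continue
        (cx,cy),(a,b),t=cv2.minAreaRect((q[:,:2]*1000).astype(np.float32))
        A=np.c_[q[:,:2]-q[:,:2].mean(0),np.ones(len(q))]; p=np.linalg.lstsq(A,q[:,2],rcond=None)[0]
        print(n,nm,len(q),np.median(q[:,2]).round(4),*np.round([cx,cy,a,b,t],1),"slope deg",np.degrees(p[:2]).round(2))
cv2.imwrite("pics/end.png",np.hstack(ims)[...,::-1])
E
```

```text
time_s: 12.7
ee_pos: [0.5791, -0.0676, 0.2585]
eef_rot: [-3.141, -0.0, -1.512]
force: [0.2, 1.4, 0.1]
grip_width: 0.0376
top deck 4941 0.1101 559.4 242.7 143.3 142.8 1.5 slope deg [0.01 0.1 ]
top fin 327 0.1647 559.2 243.0 50.5 14.3 0.8 slope deg [0.5 3.6]
scene deck 2362 0.1107 564.9 240.5 143.3 138.7 41.1 slope deg [-0.75  1.09]
scene fin 207 0.1642 563.1 241.9 49.8 15.7 4.8 slope deg [-2.   14.37]
```

View pics/end.png

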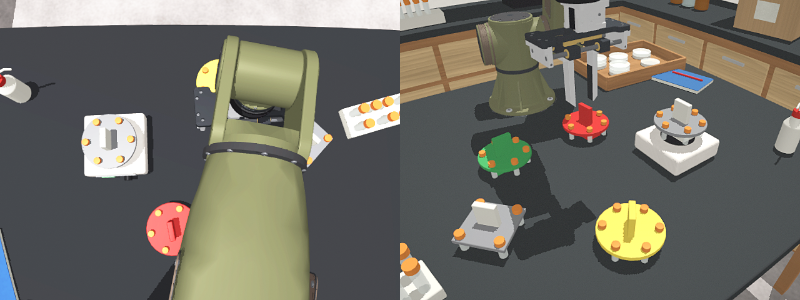

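The deck sits at 0.110 m (0.068 + 0.042), is level, and is centred on the platter. The scene view shows the gripper clear and the other things where they stood.

```bash
python3 -c "
from station import ctrl
print(ctrl.hand_in())"
```

```text
the job is handed in; nothing more can be done
None
```

The grey round carousel is on the mixer, fully home on the platter, and the job is handed in at about 13 s of the 38 s allowed. I gripped it by its fin, turned it −31° to match the blade, lowered it until it touched, let go and backed away.

**Seating:** contact came at a tool height of 0.1286 m, against 0.1285 m expected. After release the deck was at 0.110 m, which is the home height. The top camera showed it level to about 0.1° and centred on the platter to about 1 mm.

**Forces:** the wrist force was about 10 N at the readings taken while setting it down.

**Disagreements:**
- The two cameras differ by about 4–5 mm in absolute x. Their relative measurements, which I used for the move, agreed within 2 mm against the 8 mm slot clearance.
- The scene camera gave a deck slope of about 1°. I put this down to noise, because the height matches home.

**Other things:** the square carousel and the look-alikes appeared unmoved in the last pictures. I checked that by eye only and did not measure it.

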